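Wedge the short gel tray tight in the casting stand and hold it

TASK

I am about to pour a gel. One of the two clear trays in the white casting stand is too short for its bay, so its open ends do not seal: pick up the red wedge and slide it down, upright and with its straight face to the tray, into the gap between the short tray and the sloping end wall (the only gap wide enough for it), until it jams and presses the tray flush against the black rubber gasket at the other end. Finish while still gripping the wedge and pressing it down firmly (some 10 N), and leave the long tray, the timer, the dish and the forceps where they are.

Things in the scene. Friction and masses are not known exactly. Their poses are not given: they have to be found in the camera images.
- caster: White casting stand, 138 x 106 mm, fixed; origin under its centre on the worktop; +x from the gasket end to the sloping end wall. Two bays along x, centred at y = +23.75 and -23.75 mm, each 42.5 mm wide, floor 14 mm above the worktop. Side and middle walls are 38 mm high, end walls 48 mm (above the worktop). Slippery plastic, friction about 0.3.
- slope_foot (a point): Foot of the sloping end wall's inner face, at floor height midway between the bays: x = 38.5, y = 0, z = 14 mm in the stand's frame. From here the face leans outward (+x) 0.25 mm per mm of height, to x = 47 mm at its top, the same over both bays.
- gasket: Black rubber strip across the gasket end of both bays; its face is the plane x = -43 mm of the stand's frame and looks to +x. Its origin and axes coincide with the stand's. It does not move.
- tray_short: Short clear acrylic trough, no comb, loose in either bay: 71 mm long, 40 wide, 28 high, walls 4, floor top at 10 mm, 70 g. Origin at its underside, middle of the end at the gasket; +x along the tray to the sloping wall, so the other end is at x = 71 mm. Starts 2 to 4 mm off the gasket. When flush, the gap behind it is 10.5 mm at the bay floor, 19 mm at the end wall's top.
- tray_long: Long tray in the other bay: the same trough but 80 mm long, 100 g, with a green comb standing in it near the gasket (to 45 mm above its underside). Origin and axes as for the short tray. It leaves a gap of only about 1 mm at the floor and 9 mm at the top, too narrow for the wedge. Stays as it is.
- wedge: Red wedge, 60 g, 38 mm wide (y), 61 high, standing on its underside (12 x 38 mm), origin at that centre. Straight face at x = -6; sloping face on +x: x = 6 at the bottom, 0.25 mm more per mm of height, to 36 mm (shoulders to 37). Grip rib on top: 10 mm thick, 34 long in y, centred at x = 2, from 35 to 61 mm high. Fits with its axes along the stand's; jams about 6 mm above the bay floor.
- wedge_face (a point): Middle of the lower edge of the wedge's straight face (x = -6 mm, y = 0, z = 0 in the wedge's frame). When jammed it touches the end of the short tray, at x = 28 mm in the stand's frame.
- timer: White bench timer lying on its back, 70 x 66 x 19 mm, a bystander; origin under its centre.
- spare_dish: Clear empty culture dish, 62 mm across, 18 mm high, a bystander; origin under its centre.
- forceps: Steel fine forceps lying flat, 129 mm long, 10 mm high, a bystander; origin under the middle, long axis along y.

How it is judged:
By the outcome, as a careful person would: the job done as asked, in the order asked, and still so for the second after the job is handed in, while the arm keeps its last pose, push and grip.
It also fails if it takes over 38 s, if anything falls off the work surface, if the arm or the gripper's body presses on something with over 40 N, if the wrist force passes 120 N, or if a joint passes its speed limit or range.

ROBOT

A 7-joint arm with a two-finger parallel gripper is mounted at the origin on a cart in front of the work surface, level with it; the furniture and walls round the work are solid. World frame = base frame: x ahead of the robot, y to its left, z up, the work surface at z = 0. Lengths are in m, angles in rad, forces in N, time in s.
With the tool pointing down it reaches from about 0.425 to 0.875 m from the base axis. Payload 4.7 kg.
Tool frame: the origin (TCP) lies midway between the tips of the shut fingers; the grasp point (between the pads) lies ctrl.grasp_offset behind it (ctrl.grasp_offset is the distance from the TCP to the grasp point, in m); z points along the fingers, y is the line along which they close (so a half turn about z gives the same grasp; the last joint's range is limited). The gripper opens to 87 mm and grips with 3 to 60 N. Pads are 19 mm wide; open, the fingers measure 117 mm over their backs; the gripper's body (75 mm by 190 mm) begins 51 mm behind the grasp point.
Start: joints at [1.168, 0.321, -0.07, 1.45, 0.023, 1.371, -0.057], TCP at [0.263, -0.594, 0.223] pointing down, gripper open.
Joint ranges: [-2.86, 2.86], [-0.3, 2.09], [-1.38, 1.24], [0.06, 2.45], [-1.56, 4.7], [0.09, 2.05], [-2.69, 2.69]. Speed limits (rad/s): [2.57, 2.57, 3.14, 3.14, 3.14, 3.14, 3.14].

INTERFACE

Orientations are given as a rotation vector (axis times angle).
In Python, from bench import ctrl gives the robot as it stands. The module is installed in compiled form; this text tells all that it offers.
- The arm moves only by the tool jog_arm, never from a script. Its argument "moves" is one flat list of numbers, 7 for each row, row after row: the shift along the tool's x, y, z in units of 30 cm (1.0 is 30 cm), then the turn, a rotation vector about the tool's x, y, z in units of 60 degrees (1.0 is 60 degrees), then the gripper's target within -1 to 1 (fully open at 1, half-way at 0, shut at -1). In form: [x, y, z, wx, wy, wz, fingers, x, y, z, wx, wy, wz, fingers, ...]. A call has exactly 8 rows; each row is the pose to reach, as a shift and turn from the pose commanded when the call began, along the tool's axes at that moment; what a row does not reach only later rows make up. A row lasts 1/8 s, in which the tool goes at most 62.5 mm and 10.7 degrees, less where a joint would pass 70% of its speed; a pose out of reach is approached as far as the arm can. A call with a number of a shift or a turn outside -1 to 1 is refused whole. A call with a gripper value outside its range is refused whole. The fingers move at their own pace and stop on an object; "newtons" is the grip in N (left out, the last holds). Time passes only in rows, so rows that repeat a pose let the fingers close, or fill a call up. It gives the time, the measured TCP pose, the force, the opening and the grip force at its end, in the units of the state.
- ctrl.get_state(): the state, without advancing time (a new reading comes with each control period).
- ctrl.get_image(name): name is "scene" or "top" or "wrist"; returns a dict with "pixels" (400x640x3 uint8, red, green, blue), "fx", "fy", "cx", "cy" (pixels), "dist" ([k1, k2, p1, p2, k3] as OpenCV has them; the pictures are not rectified), "xyz" and "rotation" of the camera in the world; the wrist camera has in their place "tool_from_camera" (4x4, takes a point from camera to tool coordinates, whose origin is the TCP and whose axes are the flange's). Camera axes: x right, y up, looking along -z (the intrinsics and any distortion apply to the point x, -y, -z); pixel columns grow to the right and rows downward; lengths in m; the calibration is good to about 2 mm. A picture is of the moment at which its call begins: read the wrist's pose just before it. There is no depth.
- ctrl.close_job(): hands the job in; it is judged then, once.
The state is a dict: "time": time; "joint_positions": joint angles; "qd": joint speeds; "joint_torque": joint torques, N m; "position": TCP position; "tool_rot": TCP orientation; "ft_force": force on the tool from outside, world axes, zero at the start; "torque": the same for the moment, N m; "grip_width": opening from 0.0 (shut) to 1.0 (fully open); "grip_force": force on a finger pad.
Only numpy, scipy, OpenCV 4.12 (cv2) and the standard library are available. Lean on these libraries where they do the work, as an engineer would, in place of code of your own. Each camera call takes 0.05 s, during which the arm holds its last target. There are 200 camera calls.

## Working session

There is one attempt and no reset: what is moved stays moved. The work goes in short steps, Python scripts to look and compute and a tool call to move; the robot and the scene stay as the last step left them, time stands still between calls to the robot, and variables do not carry over. Pictures are saved under pics/ and viewed, at most 10 in all, crops included, and the job is handed in when it is done.

Besides the shell and the picture viewer there is one more tool, called after "Request:" in YAML: its name, and indented under it one key for each argument. jog_arm: Moves the arm, as the interface text tells. Its arguments: {"type":"object","properties":{"moves":{"type":"array"},"newtons":{"type":"number"}},"required":["moves"]}

```bash
mkdir -p pics
cat > h.py <<'E'
from bench import ctrl
import numpy as np, cv2, pickle
from scipy.spatial.transform import Rotation as R
def grab(n,tag):
    s=ctrl.get_state(); im=ctrl.get_image(n)
    if 'xyz' in im:
        T=np.eye(4); r=np.array(im['rotation'],float)
        T[:3,:3]= r if r.shape==(3,3) else R.from_rotvec(r).as_matrix(); T[:3,3]=im['xyz']
    else:
        W=np.eye(4);W[:3,:3]=R.from_rotvec(s['tool_rot']).as_matrix();W[:3,3]=s['position']; T=W@np.array(im['tool_from_camera'])
    im['T']=T; pickle.dump(im,open(f'pics/{tag}.pkl','wb'))
    cv2.imwrite(f'pics/{tag}.png',np.array(im['pixels'])[:,:,::-1]); return im
def load(tag): return pickle.load(open(f'pics/{tag}.pkl','rb'))
def KD(im): return np.array([[im['fx'],0,im['cx']],[0,im['fy'],im['cy']],[0,0,1.]]),np.array(im['dist'],float)
def ray(im,uv):
    K,D=KD(im); p=cv2.undistortPoints(np.array([[uv]],float),K,D)[0,0]
    return im['T'][:3,3], im['T'][:3,:3]@np.array([p[0],-p[1],-1])
def plane(im,uv,z):
    o,d=ray(im,uv); return o+d*(z-o[2])/d[2]
def proj(im,P):
    K,D=KD(im); P=np.atleast_2d(P); c=(P-im['T'][:3,3])@im['T'][:3,:3]; c=c*[1,-1,-1]
    return cv2.projectPoints(c,np.zeros(3),np.zeros(3),K,D)[0][:,0]
def tri(obs):
    A=np.zeros((3,3));b=np.zeros(3)
    for im,uv in obs:
        o,d=ray(im,uv); d=d/np.linalg.norm(d); M=np.eye(3)-np.outer(d,d); A+=M;b+=M@o
    return np.linalg.solve(A,b)
E
python3 - <<'E'
from h import *
s=ctrl.get_state()
for k,v in s.items(): print(k,v)
print(ctrl.grasp_offset)
for n in('scene','top','wrist'):
    im=grab(n,n+'0'); print(n,im['T'].round(3).tolist(),im['fx'],im['dist'])
a=[cv2.imread(f'pics/{n}0.png') for n in('scene','top')]
E
```

```text
time 0.0
joint_positions [ 1.16812009  0.32182478 -0.07009644  1.45169333  0.02262912  1.37080187
 -0.05686785]
qd [ 1.08964008e-03  3.69720046e-04  1.92911559e-03  4.53982214e-04
  6.63576871e-05 -5.84848763e-04 -1.72549429e-03]
joint_torque [ 4.57984570e-04 -4.91288924e+01 -4.03176695e-01 -3.12527132e+01
 -6.37075701e-02  4.36913827e-02  1.61821740e-04]
position [ 0.26285182 -0.59386434  0.22145127]
tool_rot [-3.07177225e+00 -6.49678999e-01  8.20023538e-04]
ft_force [-0.06798685 -0.08552348 -0.013798  ]
torque [-0.03897543 -0.02921433  0.03299187]
grip_force 0.0
grip_width 1.0007124996036583
0.0187
scene [[0.859, 0.258, -0.443, 0.132], [-0.513, 0.442, -0.736, -0.501], [0.006, 0.859, 0.512, 0.49], [0.0, 0.0, 0.0, 1.0]] 428.97127262872453 [-0.00466114  0.          0.          0.          0.        ]
top [[-0.014, 0.983, -0.185, 0.351], [-1.0, -0.013, 0.007, 0.133], [0.004, 0.185, 0.983, 0.901], [0.0, 0.0, 0.0, 1.0]] 404.0686148873092 [-0.07617457  0.          0.          0.          0.        ]
wrist [[0.406, 0.878, 0.253, 0.332], [-0.914, 0.39, 0.11, -0.564], [-0.002, -0.276, 0.961, 0.384], [0.0, 0.0, 0.0, 1.0]] 333.68533858523625 [0.00935233 0.         0.         0.         0.        ]
```

View pics/scene0.png

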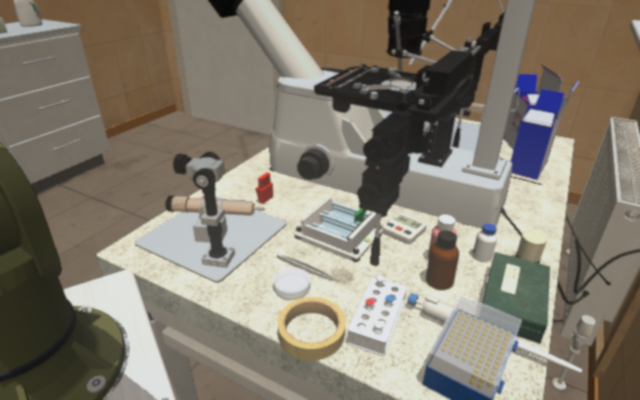

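View pics/top0.png

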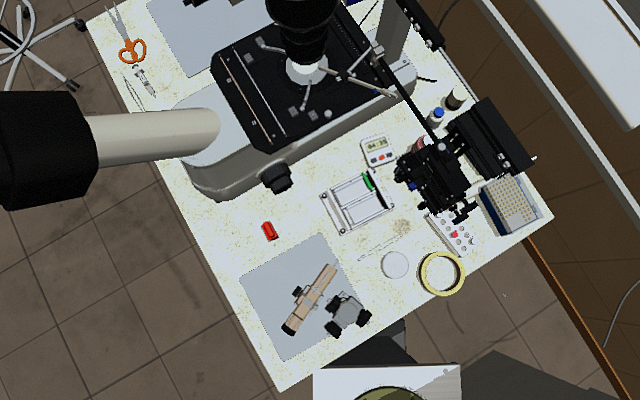

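The scene view shows the red wedge near (265,187) and the stand at (340,228). The top view has the wedge at (269,231) and the stand at (357,202), with the green comb at (369,182). Next I'll get rough positions and zoom in.

Run:
```python
from h import *
t=load('top0'); s=load('scene0'); w=load('wrist0')
for n,a,b in(('wedge',(269,231),(265,187)),('stand',(357,202),(340,228))): print(n,tri([(t,a),(s,b)]).round(3))
for n,u in(('wedge',(269,231)),('stand',(357,202)),('timer',(378,150)),('dish',(395,265)),('base',(400,395)),('arm',(440,170)),('scopeknob',(277,178)),('mat vise',(345,312))): print(n,plane(t,u,0.02).round(3))
print(proj(t,[[0.263,-.594,.223]]),proj(s,[[0.263,-.594,.223]]))
a=t['pixels'][130:290,240:440][:,:,::-1]; cv2.imwrite('pics/tz.png',cv2.resize(a,(800,640)[:2],interpolation=cv2.INTER_CUBIC)[:600])
```

```text
wedge [0.443 0.249 0.031]
stand [0.508 0.055 0.018]
wedge [0.442 0.251 0.02 ]
stand [0.504 0.056 0.02 ]
timer [0.624 0.005 0.02 ]
dish [ 0.365 -0.022  0.02 ]
base [ 0.096 -0.022  0.02 ]
arm [ 0.575 -0.134  0.02 ]
scopeknob [0.561 0.234 0.02 ]
mat vise [0.268 0.088 0.02 ]
[[727.32354636 308.98756116]] [[847.99947317 984.28032424]]
```

View pics/tz.png

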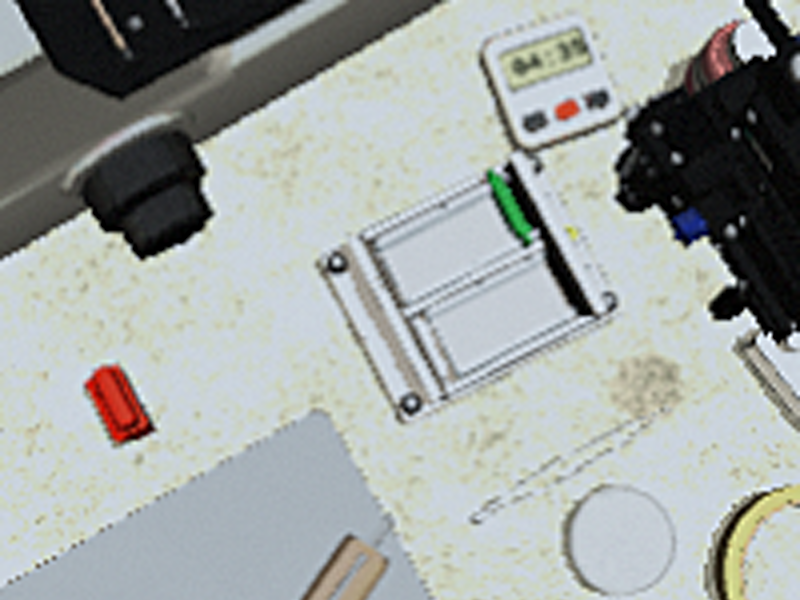

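The zoomed top view shows the gasket (black strip) at right and the sloping wall at left, with the short tray in the lower bay, +y of the stand. A black manipulator near top (440,170) may be in the way, so I'll check its height.

Run:
```python
from h import *
t=load('top0'); s=load('scene0')
a=cv2.resize(s['pixels'][0:240,300:560][:,:,::-1],(520,480),interpolation=cv2.INTER_CUBIC)
b=cv2.resize(t['pixels'][80:320,380:540][:,:,::-1],(280,420),interpolation=cv2.INTER_CUBIC)
c=np.zeros((480,800,3),np.uint8); c[:,:520]=a; c[:420,520:]=b
cv2.imwrite('pics/man.png',c)
```

```text
(no output)
```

View pics/man.png

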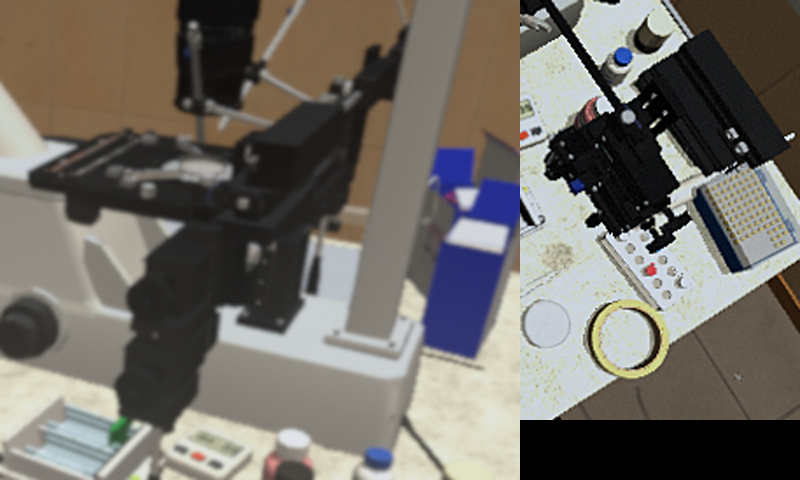

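Run:
```python
from h import *
t=load('top0'); s=load('scene0')
K=lambda a,b:(300+a/2,b/2)
M=lambda a,b:(380+(a-520)/1.75,80+b/1.75)
for A in((160,420),(125,390),(140,300)):
  for B in((548,150),(575,185),(615,235),(655,250),(690,215)):
    p=tri([(t,M(*B)),(s,K(*A))]); print(A,B,p.round(3),(proj(s,p)[0]-K(*A)).round(1))
```

```text
(160, 420) (548, 150) [ 0.559 -0.016  0.086] [ 6.  -1.7]
(160, 420) (575, 185) [ 0.52  -0.046  0.111] [-0.  0.]
(160, 420) (615, 235) [ 0.468 -0.087  0.147] [-9.3  2. ]
(160, 420) (655, 250) [ 0.445 -0.119  0.173] [-7.5  1.7]
(160, 420) (690, 215) [ 0.458 -0.139  0.188] [10.4 -3.1]
(125, 390) (548, 150) [ 0.54  -0.005  0.12 ] [12.  -3.7]
(125, 390) (575, 185) [ 0.504 -0.034  0.141] [ 6.3 -1.7]
(125, 390) (615, 235) [ 0.456 -0.074  0.172] [-2.6  0.6]
(125, 390) (655, 250) [ 0.435 -0.106  0.196] [-0.9  0.2]
(125, 390) (690, 215) [ 0.447 -0.126  0.211] [16.3 -5.1]
(140, 300) (548, 150) [0.534 0.002 0.197] [ 2.9 -0.9]
(140, 300) (575, 185) [ 0.502 -0.025  0.213] [-2.7  0.7]
(140, 300) (615, 235) [ 0.458 -0.063  0.236] [-11.3   2.6]
(140, 300) (655, 250) [ 0.438 -0.093  0.253] [-9.7  2.3]
(140, 300) (690, 215) [ 0.45  -0.112  0.264] [ 7.  -2.2]
```

Run:
```python
from h import *
t=load('top0'); s=load('scene0')
K=lambda a,b:(300+a/2,b/2)
M=lambda a,b:(380+(a-520)/1.75,80+b/1.75)
Z=lambda a,b:(240+a/4,130+b/4)
print('scope knob',tri([(t,(277,178)),(s,(314,163))]))
print('knob low end',[tri([(t,Z(170,240)),(s,K(a,320))]).round(3) for a in(5,45)])
for A in((325,105),(260,130)):
  for B in((628,117),(665,175),(600,120),(660,90)):
    p=tri([(t,M(*B)),(s,K(*A))]); print(A,B,p.round(3),(proj(s,p)[0]-K(*A)).round(1))
```

```text
scope knob [0.55156497 0.2273804  0.07038922]
knob low end [array([0.519, 0.214, 0.092]), array([0.539, 0.206, 0.087])]
(325, 105) (628, 117) [ 0.561 -0.073  0.346] [-32.7  11.8]
(325, 105) (665, 175) [ 0.514 -0.104  0.356] [-42.6  14.1]
(325, 105) (600, 120) [ 0.567 -0.057  0.341] [-38.3  12.6]
(325, 105) (660, 90) [ 0.569 -0.087  0.353] [-20.    8.4]
(260, 130) (628, 117) [ 0.548 -0.059  0.336] [-15.6   5.8]
(260, 130) (665, 175) [ 0.503 -0.09   0.346] [-25.    8.5]
(260, 130) (600, 120) [ 0.554 -0.042  0.329] [-20.9   7.2]
(260, 130) (660, 90) [ 0.555 -0.073  0.344] [-3.5  1.5]
```

Request:
jog_arm:
  moves: [0,0,-0.2,0,0,0,1,0,0,-0.4,0,0,0,1,0,0,-0.6,0,0,0,1,0,0,-0.77,0,0,0,1,0,0,-0.8,0,0,0,1,0.1,-0.1,-0.8,0,0,0,1,0.23,-0.23,-0.8,0,0,0,1,0.36,-0.36,-0.8,0,0,0,1]

```text
time: 1.15
position: [0.3184, -0.4502, 0.4608]
tool_rot: [-3.072, -0.649, 0.002]
ft_force: [0.6, -0.3, 0.1]
grip_width: 0.998
grip_force: 0.0
```

Request:
jog_arm:
  moves: [0.13,-0.15,0,0,0,0,1,0.26,-0.29,0,0,0,0,1,0.39,-0.43,0,0,0,0,1,0.52,-0.57,0,0,0,0,1,0.65,-0.71,0,0,0,0,1,0.78,-0.86,0,0,0,0,1,0.9,-1.0,0,0,0,0,1,0.9,-1.0,0,0,0,0,1]

```text
time: 2.15
position: [0.444, -0.0629, 0.4617]
tool_rot: [-3.069, -0.665, 0.001]
ft_force: [-0.8, 0.0, 0.9]
grip_width: 0.998
grip_force: 0.0
```

Run:
```python
from h import *
s=ctrl.get_state(); print(s['time'],s['position'],s['joint_positions'].round(3))
w=grab('wrist','w1')
for P in([.443,.249,.03],[.505,.056,.03]): print(proj(w,P))
```

```text
2.15 [ 0.44399789 -0.06293821  0.46171864] [ 0.694 -0.108 -0.538  1.437 -0.057  1.798 -0.999]
[[150.14796655  67.62573828]]
[[271.96907834  82.91325378]]
```

Request:
jog_arm:
  moves: [0.05,-0.15,0,0,0,0,1,0.1,-0.3,0,0,0,0,1,0.18,-0.45,0,0,0,0,1,0.22,-0.6,0.1,0,0,0,1,0.25,-0.65,0.25,0,0,0,1,0.25,-0.65,0.4,0,0,0,1,0.25,-0.65,0.45,0,0,0,1,0.25,-0.65,0.45,0,0,0,1]

```text
time: 3.2
position: [0.4332, 0.139, 0.3272]
tool_rot: [-3.074, -0.646, 0.002]
ft_force: [0.3, 0.5, -0.3]
grip_width: 1.0
grip_force: 0.0
```

Run:
```python
from h import *
w=grab('wrist','w2')
cv2.imwrite('pics/w2z.png',cv2.resize(w['pixels'][:,:,::-1],(800,500),interpolation=cv2.INTER_CUBIC))
```

```text
(no output)
```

View pics/w2z.png

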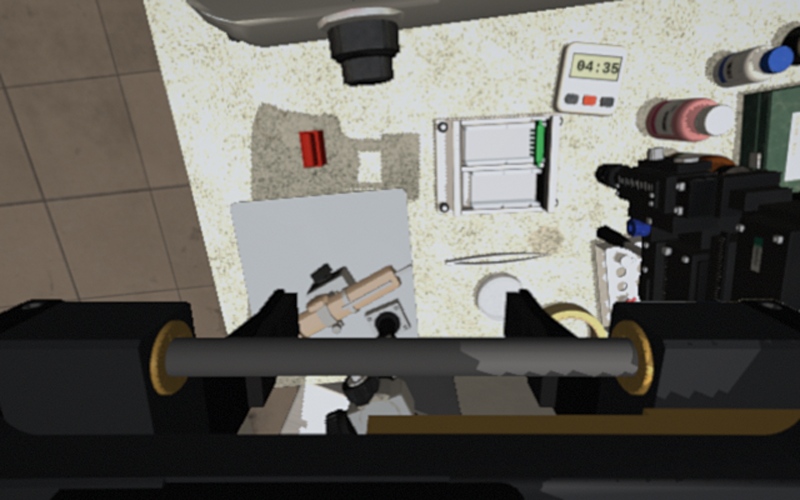

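The wrist view shows the wedge at (313,148), its taller rib at right and a sloping face possibly on the left. The stand is at (498,163), with the sloping wall at its left end and the short tray in the lower bay. I'll move closer for a second viewpoint.

Request:
jog_arm:
  moves: [0.05,-0.1,0.1,0,0,0,1,0.1,-0.2,0.25,0,0,0,1,0.18,-0.32,0.4,0,0,0,1,0.18,-0.32,0.5,0,0,0,1,0.18,-0.32,0.5,0,0,0,1,0.18,-0.32,0.5,0,0,0,1,0.18,-0.32,0.5,0,0,0,1,0.18,-0.32,0.5,0,0,0,1]

```text
time: 4.25
position: [0.4446, 0.2499, 0.1788]
tool_rot: [3.073, 0.648, 0.004]
ft_force: [-0.7, 0.2, -0.8]
grip_width: 1.002
grip_force: 0.0
```

Run:
```python
from h import *
w=grab('wrist','w3'); v=load('w2')
for n,i in(('w2',v),('w3',w)):
    for P in([.443,.249,.03],[.505,.056,.03]): print(n,proj(i,P))
def crop(i,c,h,ww,S): 
    x,y=c; return cv2.resize(i['pixels'][y:y+h,x:x+ww][:,:,::-1],None,fx=S,fy=S,interpolation=cv2.INTER_CUBIC)
a=crop(v,(340,85),90,115,5) # 575x450
cv2.imwrite('pics/st2.png',a)
cv2.imwrite('pics/w3z.png',cv2.resize(w['pixels'][:260,:,::-1],(800,325)))
```

```text
w2 [[248.8607792  118.00424685]]
w2 [[398.2217535  134.01489552]]
w3 [[320.88703974 185.14165237]]
w3 [[527.53671044 206.36476799]]
```

View pics/w3.png

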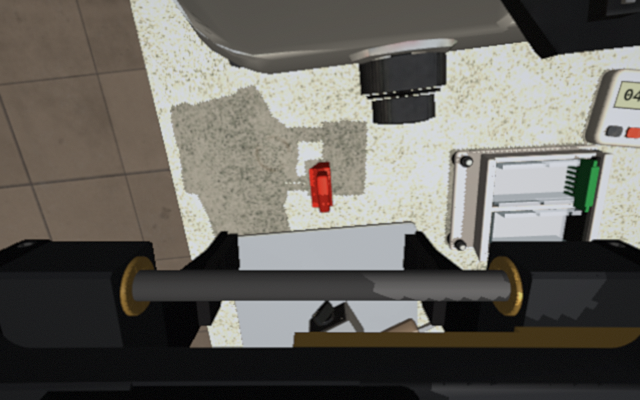

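```bash
cat > fitw.py <<'E'
from h import *
from scipy.optimize import minimize
def box(xs,ys,zs): return np.array([[x,y,z] for x in xs for y in ys for z in zs])/1e3
base=np.array([[x,y,z] for y in(-19,19) for x,z in((-6,0),(6,0),(15,36),(15,37),(-6,37))])/1e3
rib=box((-3,7),(-17,17),(35,61))
def mask(im):
    h=cv2.cvtColor(np.array(im['pixels']),cv2.COLOR_RGB2HSV)
    m=(((h[...,0]<8)|(h[...,0]>172))&(h[...,1]>130)&(h[...,2]>50)).astype(np.uint8)
    n,l,st,c=cv2.connectedComponentsWithStats(m); return l,st,c
def near(im,P):
    l,st,c=mask(im); u=proj(im,P)[0]
    d=np.linalg.norm(c-u,axis=1)+1e3*(st[:,4]<30); k=d.argmin(); return (l==k).astype(np.uint8)
S=4
def render(im,q,shape):
    x,y,z,a=q; r=R.from_euler('z',a).as_matrix(); m=np.zeros((shape[0]*S,shape[1]*S),np.uint8)
    for P in(base,rib):
        u=(proj(im,P@r.T+[x,y,z])+.5)*S
        cv2.fillConvexPoly(m,cv2.convexHull(np.round(u).astype(np.int32)),1)
    return m
def cost(q,obs):
    c=0
    for im,M,(x0,y0,x1,y1) in obs:
        m=render(im,q,M.shape)[y0*S:y1*S,x0*S:x1*S]; B=cv2.resize(M[y0:y1,x0:x1],None,fx=S,fy=S,interpolation=cv2.INTER_NEAREST)
        c+=1-(m&B).sum()/max((m|B).sum(),1)
    return c
if __name__=='__main__':
    obs=[]
    for n in('w2','w3','top0'):
        im=load(n); M=near(im,[.443,.249,.03]); ys,xs=np.nonzero(M); print(n,M.sum(),xs.min(),xs.max(),ys.min(),ys.max())
        obs.append((im,M,(xs.min()-20,ys.min()-20,xs.max()+20,ys.max()+20)))
    for O in (obs,obs[:2]):
      for a in(-56,124):
        best=min((minimize(cost,[.443,.249,0,np.radians(a+d)],args=(O,),method='Nelder-Mead',options=dict(initial_simplex=np.array([.443,.249,0,np.radians(a+d)])+np.vstack([np.zeros(4),np.diag([.006,.006,.004,.1])]),xatol=1e-5,fatol=1e-4)) for d in(-8,0,8)),key=lambda r:r.fun)
        print(len(O),a,best.x[:3].round(4),np.degrees(best.x[3]).round(2),best.fun)
E
python3 fitw.py
```

```text
w2 509 239 260 104 133
w3 920 309 331 162 211
top0 172 262 276 222 240
3 -56 [ 0.4407  0.2528 -0.0005] -62.28 0.6450037655544603
3 124 [ 0.4444  0.2456 -0.0006] 119.77 0.5304680388903245
2 -56 [ 0.4396  0.2518 -0.0141] -62.74 0.28488442048332197
2 124 [ 0.443   0.2451 -0.0079] 116.65 0.2710212603188299
```

View pics/st2.png

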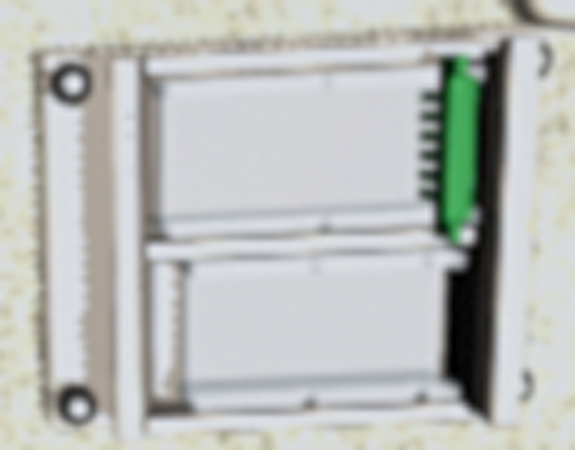

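Request:
jog_arm:
  moves: [0,0,0.07,0,0,0,1,0,0,0.15,0,0,0,1,0,0,0.25,0,0,0,1,0,0,0.25,0,0,0,1,0,0,0.25,0,0,0,1,0,0,0.25,0,0,0,1,0,0,0.25,0,0,0,1,0,0,0.25,0,0,0,1]

```text
time: 5.3
position: [0.444, 0.2501, 0.103]
tool_rot: [3.073, 0.65, 0.001]
ft_force: [1.1, 1.0, -0.4]
grip_width: 1.0
grip_force: 0.0
```

Run:
```python
from h import *
import fitw
w=grab('wrist','w4'); u=proj(w,[.443,.249,.03])[0]; print(u)
M=fitw.near(w,[.443,.249,.03]); ys,xs=np.nonzero(M); print(M.sum(),xs.min(),xs.max(),ys.min(),ys.max())
x,y=int(xs.mean()),int(ys.mean()); print(x-40,y-50)
a=w['pixels'][y-50:y+50,x-40:x+40][:,:,::-1]; b=cv2.merge([M*255]*3)[y-50:y+50,x-40:x+40]
cv2.imwrite('pics/w4z.png',cv2.resize(np.hstack([a,b]),None,fx=5,fy=5,interpolation=cv2.INTER_NEAREST))
```

```text
[321.63124477 208.7754475 ]
1629 306 336 178 246
281 160
```

View pics/w4z.png

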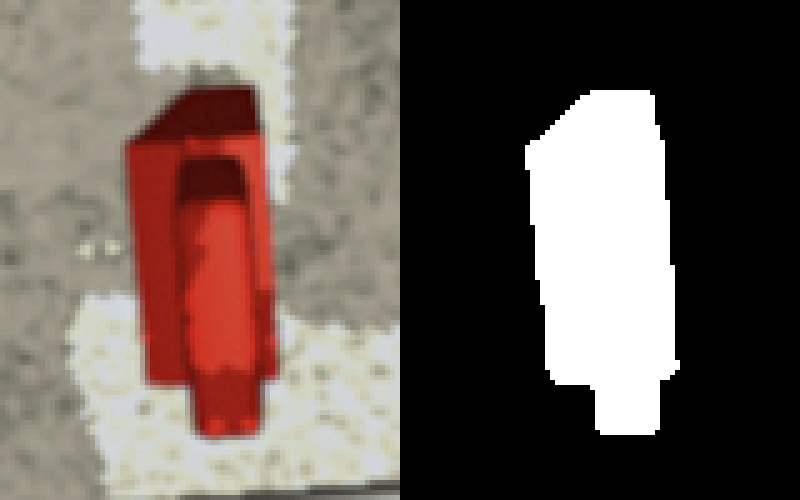

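The close view shows the wedge's wide shoulder on the left, which is the sloping side (tool −y). That already matches the stand's +x. I'll fit the wedge with the near views.

Run:
```python
from fitw import *
O=[]
for n in('w4','w3','w2'):
    im=load(n); M=near(im,[.443,.249,.03]); ys,xs=np.nonzero(M); O.append((im,M,(xs.min()-20,ys.min()-20,xs.max()+20,ys.max()+20)))
def fit(O,fz):
    f=(lambda q:cost([q[0],q[1],0,q[2]],O)) if fz else (lambda q:cost([q[0],q[1],q[3],q[2]],O))
    n=3 if fz else 4; x0=np.array([.444,.247,np.radians(118),0][:n])
    r=min((minimize(f,x0+d,method='Nelder-Mead',options=dict(initial_simplex=x0+d+np.vstack([np.zeros(n),np.diag([.005,.005,.08,.004][:n])]))) for d in (np.array([0,0,k,0])[:n] for k in(-.08,0,.08))),key=lambda r:r.fun)
    x=r.x.copy(); x[2]=np.degrees(x[2]); return x.round(4),round(r.fun,3)
print(fit(O[:1],1),fit(O[1:2],1),fit(O[:1],0),fit(O[:2],0),fit(O,0))
s=ctrl.get_state(); print(s['position'],R.from_rotvec(s['tool_rot']).as_matrix().round(4).tolist())
```

```text
(array([  0.4451,   0.2454, 119.1576]), np.float64(0.137)) (array([  0.4443,   0.2454, 117.0868]), np.float64(0.138)) (array([ 4.394000e-01,  2.428000e-01,  1.184822e+02, -1.640000e-02]), np.float64(0.043)) (array([ 4.394000e-01,  2.430000e-01,  1.188183e+02, -1.920000e-02]), np.float64(0.118)) (array([ 4.430000e-01,  2.448000e-01,  1.180077e+02, -6.900000e-03]), np.float64(0.37))
[0.44389898 0.25001338 0.10278658] [[0.9144, 0.4047, 0.0005], [0.4047, -0.9144, -0.0001], [0.0004, 0.0003, -1.0]]
```

Run:
```python
from fitw import *
ims={n:load(n) for n in('w1','w2','w3','w4')}
sf=cv2.SIFT_create()
F={n:sf.detectAndCompute(cv2.cvtColor(np.array(i['pixels']),cv2.COLOR_RGB2GRAY),None) for n,i in ims.items()}
for a,b in(('w1','w2'),('w2','w3'),('w2','w4'),('w3','w4')):
    m=cv2.BFMatcher(cv2.NORM_L2).knnMatch(F[a][1],F[b][1],k=2); P=[]
    for p,q in m:
        if p.distance<.7*q.distance:
            u,v=F[a][0][p.queryIdx].pt,F[b][0][p.trainIdx].pt
            if u[1]>225 or v[1]>225: continue
            X=tri([(ims[a],u),(ims[b],v)]); e=np.linalg.norm(proj(ims[a],X)[0]-u)
            if .35<X[0]<.65 and 0<X[1]<.4 and e<3: P.append(np.r_[X,e,(proj(ims[a],X)[0]-u),(proj(ims[b],X)[0]-v)])
    P=np.array(P); print(a,b,len(P), P[np.abs(P[:,2])<.04].shape, np.median(P[np.abs(P[:,2])<.04],0).round(4), np.percentile(P[:,2],[10,25,50,75,90]).round(3))
```

```text
w1 w2 6 (5, 8) [ 0.6387  0.01    0.0149  0.1554  0.0322 -0.152  -0.0738  0.1822] [0.015 0.015 0.016 0.017 0.033]
w2 w3 14 (11, 8) [ 5.918e-01  1.500e-01  3.000e-04  4.860e-02  2.150e-02 -4.350e-02
 -3.270e-02  5.840e-02] [-0.     0.     0.001  0.017  0.066]
w2 w4 11 (9, 8) [ 5.190e-01  2.784e-01 -5.000e-04  6.840e-02  1.920e-02 -3.900e-02
 -3.800e-02  6.720e-02] [-0.483 -0.022 -0.001 -0.     0.   ]
w3 w4 139 (112, 8) [ 5.152e-01  2.664e-01  5.000e-04  5.370e-02 -1.700e-03 -3.260e-02
  9.000e-04  4.180e-02] [-0.001 -0.     0.001  0.013  0.069]
```

Run:
```python
from h import *
w=load('w4'); f=lambda a,b,z: plane(w,(281+a/5-.5,160+b/5-.5),z)
sh=[f(a,b,.037) for a,b in((128,143),(262,137),(148,383),(278,378))]
bt=[f(a,b,0) for a,b in((185,90),(255,87))]
rb=[f(a,b,.061) for a,b in((180,198),(243,198),(197,437),(262,435))]
for p in sh+bt+rb: print((p*1e3).round(1))
d=lambda a,b:(np.linalg.norm(a-b)*1e3).round(1)
print('sh',d(sh[0],sh[1]),d(sh[2],sh[3]),d(sh[0],sh[2]),d(sh[1],sh[3]),'bt',d(*bt),'rib',d(rb[0],rb[1]),d(rb[2],rb[3]),d(rb[0],rb[2]),d(rb[1],rb[3]))
for n,a,b in(('sh+y',sh[0],sh[2]),('sh',sh[1],sh[3]),('rib',rb[1],rb[3]),('rib',rb[0],rb[2])): print(n,np.degrees(np.arctan2(*(a-b)[[1,0]])).round(1))
print('ctr',np.mean(sh,0),np.mean(rb,0))
```

```text
[454.6 266.2  37. ]
[463.1 249.3  37. ]
[422.3 249.1  37. ]
[430.8 231.9  37. ]
[457.2 258.9   0. ]
[462.3 248.7   0. ]
[456.7 258.8  61. ]
[460.  251.4  61. ]
[427.3 243.4  61. ]
[431.1 235.6  61. ]
sh 19.0 19.2 36.6 36.7 bt 11.4 rib 8.0 8.7 33.2 33.0
sh+y 27.9
sh 28.2
rib 28.7
rib 27.6
ctr [0.44270653 0.24912593 0.037     ] [0.44377667 0.2472863  0.061     ]
```

Request:
jog_arm:
  moves: [-0.004,0.009,0.06,0,0,-0.07,1,-0.004,0.009,0.12,0,0,-0.07,1,-0.004,0.009,0.18,0,0,-0.07,1,-0.004,0.009,0.21,0,0,-0.07,1,-0.004,0.009,0.21,0,0,-0.07,1,-0.004,0.009,0.21,0,0,-0.07,0,-0.004,0.009,0.21,0,0,-0.07,-0.8,-0.004,0.009,0.21,0,0,-0.07,-1]
  newtons: 45

```text
time: 6.35
position: [0.4441, 0.2471, 0.0399]
tool_rot: [3.048, 0.762, 0.001]
ft_force: [0.5, -0.3, -0.4]
grip_width: 0.742
grip_force: 0.0
```

Request:
jog_arm:
  moves: [0,0,0,0,0,0,-1,0,0,0,0,0,0,-1,0,0,0,0,0,0,-1,0,0,0,0,0,0,-1,0,0,0,0,0,0,-1,0,0,0,0,0,0,-1,0,0,0,0,0,0,-1,0,0,0,0,0,0,-1]
  newtons: 45

```text
time: 7.35
position: [0.4437, 0.2471, 0.0395]
tool_rot: [3.048, 0.762, -0.0]
ft_force: [0.6, 0.4, 0.1]
grip_width: 0.109
grip_force: 45.0
```

Request:
jog_arm:
  moves: [0,0,-0.1,0,0,0,-1,0,0,-0.2,0,0,0,-1,0,0,-0.32,0,0,0,-1,0,0,-0.42,0,0,0,-1,-0.06,0.14,-0.42,0,0,0,-1,-0.12,0.28,-0.42,0,0,0,-1,-0.13,0.3,-0.42,0,0,0,-1,-0.13,0.3,-0.42,0,0,0,-1]

```text
time: 8.35
position: [0.4516, 0.1493, 0.1655]
tool_rot: [-3.048, -0.761, -0.0]
ft_force: [-0.2, 0.0, -0.5]
grip_width: 0.111
grip_force: 45.0
```

Run:
```python
from h import *
w=grab('wrist','w5'); u=proj(w,[.505,.056,.03])[0]; print(u); x,y=u.astype(int)
x0,y0=max(x-100,0),max(y-75,0); print(x0,y0)
cv2.imwrite('pics/w5z.png',cv2.resize(w['pixels'][y0:y0+150,x0:x0+200][:,:,::-1],(800,600),interpolation=cv2.INTER_CUBIC))
```

```text
[438.11479733 182.93651508]
338 107
```

View pics/w5z.png

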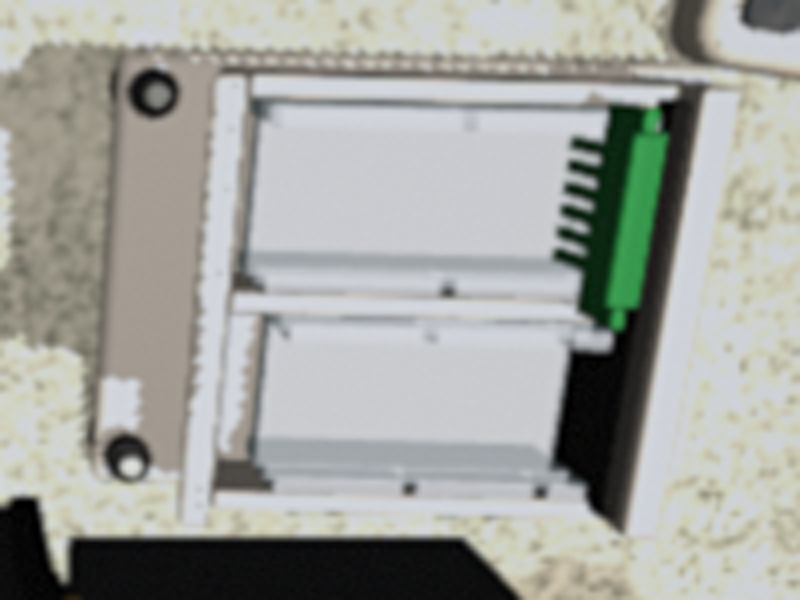

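The wedge is still held. The stand shows the slope wall's inner top edge from crop (244,90) to (211,515), the middle wall near row 308, and a visible gap beside the short tray at (250,440). I'll fit the stand pose from these edges.

```bash
cat > fits.py <<'E'
from h import *
from scipy.optimize import least_squares
w5,w2=load('w5'),load('w2')
A=lambda a,b:(338+a/4-.375,107+b/4-.375)
B=lambda a,b:(340+a/5-.4,85+b/5-.4)
# (im, uv, z, axis, value)
C=[]
def add(im,f,pts,z,ax,v): 
    for p in pts: C.append((plane(im,f(*p),z/1e3)[:2]*1e3,ax,v))
add(w5,A,[(244,90),(228,300),(211,515)],48,0,47)
add(w5,A,[(300,305),(560,312)],38,1,0)
add(w5,A,[(260,101),(600,107)],38,1,-45)
add(w5,A,[(230,490),(580,498)],38,1,45)
n5=len(C)
add(w2,B,[(140,70),(144,250),(146,420)],48,0,47)
add(w2,B,[(160,248),(450,240)],38,1,0)
add(w2,B,[(160,76),(430,62)],38,1,-45)
add(w2,B,[(160,411),(450,408)],38,1,45)
def loc(q,p):
    c,s=np.cos(q[2]),np.sin(q[2]); d=p-q[:2]; return np.array([c*d[0]+s*d[1],-s*d[0]+c*d[1]])
def res(q,C): return [loc(q,p)[a]-v for p,a,v in C]
if __name__=='__main__':
  for S in(C[:n5],C[n5:],C):
    r=least_squares(res,[505,56,np.radians(118)],args=(S,),x_scale=[1,1,.01],loss='soft_l1')
    print(r.x[:2].round(2),np.degrees(r.x[2]).round(2),np.array(res(r.x,S)).round(1))
    q=r.x
  for S,n in((C[:n5],'w5'),):
    q=least_squares(res,[505,56,np.radians(118)],args=(S,),x_scale=[1,1,.01],loss='soft_l1').x
    for nm,p,z in(('foot TL',(118,60),2),('foot BL',(92,468),2),('gasket inner top',(698,95),48),('gasket inner bot',(625,525),48),('gask outer',(660,530),48),('tray end a',(262,325),42),('tray end b',(250,460),42),('tray R',(612,345),42),('tray Rb',(588,490),42),('side wall end',(680,97),38)):
        print(nm,loc(q,plane(w5,A(*p),z/1e3)[:2]*1e3).round(1))
E
python3 fits.py
```

```text
[507.55  54.08] 116.97 [ 0.2 -0.  -0.2 -0.1  0.4  0.3  0.3 -0.7 -0.3]
[508.07  53.07] 115.93 [ 1.  -0.1 -0.8 -0.4  0.4  0.5 -0.3 -1.3  0.9]
[507.82  53.58] 116.46 [ 1.2  0.6 -0.   0.2  0.2  0.7  0.  -0.3 -0.7  0.  -0.7 -0.9 -0.8  0.7
  0.1 -0.  -1.6  1.2]
foot TL [ 67.3 -50.7]
foot BL [68.1 52.9]
gasket inner top [-46.1 -48.3]
gasket inner bot [-46.6  47.1]
gask outer [-54.7  48.1]
tray end a [37.6  3.7]
tray end b [37.6 35.4]
tray R [-40.2   6.8]
tray Rb [-40.2  41.1]
side wall end [-48.  -47.1]
```

Run:
```python
from fits import *
t=load('top0'); s=load('scene0')
Z=lambda a,b:(240+a/4,130+b/4); W=lambda a,b:(a*.8,b*.8)
q=np.array([507.55,54.08,np.radians(116.97)])
for nm,tp,wp in(('tip',(618,185),(597,173)),('tip2',(622,165),(600,168)),('body left',(640,125),(642,158)),('lowcorner',(715,290),(640,240)),('blue',(690,222),(638,228))):
    p=tri([(t,Z(*tp)),(w2,W(*wp))]); print(nm,p.round(3),(proj(w2,p)[0]-W(*wp)).round(1),(proj(t,p)[0]-Z(*tp)).round(1),loc(q,p[:2]*1e3).round(0),'scene',proj(s,p).round())
x=np.array(w2['pixels'])
```

```text
tip [ 0.539 -0.013  0.104] [ 2.5 -1.5] [-0.7  1.3] [-74.   2.] scene [[376. 202.]]
tip2 [ 0.546 -0.013  0.106] [ 5.  -2.9] [-1.3  2.5] [-78.  -4.] scene [[380. 199.]]
body left [ 0.559 -0.017  0.149] [ 1.7 -1.3] [-0.3  0.9] [-87. -13.] scene [[390. 177.]]
lowcorner [ 0.491 -0.058  0.132] [-7.9  4.7] [ 1.9 -4.3] [-92.  66.] scene [[371. 207.]]
blue [ 0.508 -0.035  0.166] [ 1.2 -0.6] [-0.3  0.6] [-80.  40.] scene [[372. 180.]]
```

Run:
```python
from fits import *
q=np.array([507.55,54.08,np.radians(116.97)]); c,s_=np.cos(q[2]),np.sin(q[2])
w1=load('w1')
def P(xs,ys,z): return [(507.55+c*xs-s_*ys)/1e3,(54.08+s_*xs+c*ys)/1e3,z]
out=[]
for im in(w1,w5,w2):
    a=np.ascontiguousarray(im['pixels'][:,:,::-1])
    for z,col in((.13,(0,0,255)),(.2,(0,255,255)),(.28,(255,0,255))):
        u=proj(im,[P(-59,-14,z),P(-59,62,z)]).round().astype(int); cv2.line(a,tuple(map(int,u[0])),tuple(map(int,u[1])),col,1)
    out.append(a); 
m=np.zeros((600,800,3),np.uint8)
a=out[0][0:300,240:640]; m[:300,:400]=a
a=out[1][0:300,400:640]; m[:300,420:660]=a
m[300:,:400]=out[2][0:300,240:640]
a=load('top0')['pixels'][:,:,::-1].copy(); 
for z,col in((.13,(0,0,255)),(.2,(0,255,255)),(.28,(255,0,255))):
    u=proj(load('top0'),[P(-59,-14,z),P(-59,62,z)]).round().astype(int); cv2.line(a,tuple(map(int,u[0])),tuple(map(int,u[1])),col,1)
m[310:600,420:800]=cv2.resize(a[110:255,300:490],(380,290),interpolation=cv2.INTER_NEAREST)
cv2.imwrite('pics/chk.png',m)
```

```text
(no output)
```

View pics/chk.png

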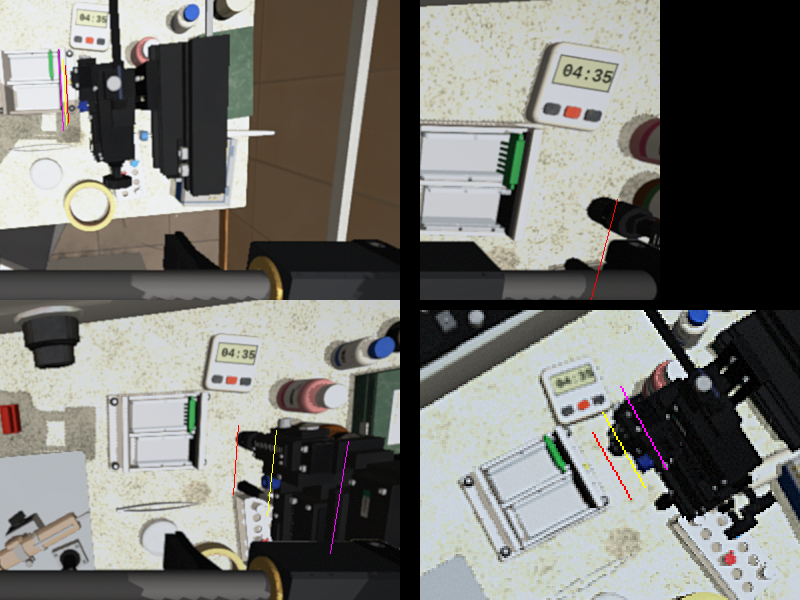

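Run:
```python
from fits import *
q=np.array([507.55,54.08,np.radians(116.97)]); w1=load('w1'); t=load('top0')
O={'w1':(w1,(315,73)),'w2':(w2,(478,137)),'w5':(w5,(569,209)),'t':(t,(300+(610-420)/2,110+(448-310)/2))}
for k in(('w1','w2','w5','t'),('w1','w5'),('w2','w5'),('w1','w2'),('w5','t')):
    p=tri([O[n] for n in k]); print(k,p.round(3),loc(q,p[:2]*1e3).round(1),[(n,(proj(O[n][0],p)[0]-O[n][1]).round(1).tolist()) for n in O])
```

```text
('w1', 'w2', 'w5', 't') [ 0.539 -0.011  0.098] [-72.7   1.4] [('w1', [1.2, 5.2]), ('w2', [-1.1, -1.1]), ('w5', [6.4, -2.0]), ('t', [-2.3, -0.9])]
('w1', 'w5') [ 0.54  -0.007  0.1  ] [-69.3  -1.6] [('w1', [-1.2, 3.1]), ('w2', [-3.2, -3.5]), ('w5', [4.4, -5.3]), ('t', [-4.3, -1.6])]
('w2', 'w5') [ 0.538 -0.019  0.086] [-79.    5.6] [('w1', [5.6, 8.5]), ('w2', [-0.7, 1.1]), ('w5', [1.4, -1.5]), ('t', [0.3, 0.9])]
('w1', 'w2') [ 0.541 -0.008  0.11 ] [-70.1  -1.8] [('w1', [-0.8, 2.4]), ('w2', [1.5, -2.9]), ('w5', [16.6, -1.2]), ('t', [-3.2, -3.0])]
('w5', 't') [ 0.538 -0.018  0.088] [-77.7   5.1] [('w1', [4.7, 8.1]), ('w2', [-1.0, 0.9]), ('w5', [2.0, -1.2]), ('t', [-0.2, 0.7])]
```

Request:
jog_arm:
  moves: [-0.02,0.08,0,0,0,0.018,-1,-0.04,0.16,0,0,0,0.018,-1,-0.061,0.232,0,0,0,0.018,-1,-0.061,0.232,0.05,0,0,0.018,-1,-0.061,0.232,0.12,0,0,0.018,-1,-0.061,0.232,0.2,0,0,0.018,-1,-0.061,0.232,0.2,0,0,0.018,-1,-0.061,0.232,0.2,0,0,0.018,-1]

```text
time: 9.4
position: [0.4683, 0.0809, 0.1058]
tool_rot: [-3.053, -0.737, -0.001]
ft_force: [0.4, 0.1, -1.3]
grip_width: 0.11
grip_force: 45.0
```

```bash
cat > loc.py <<'E'
from fits import *
q=np.array([507.55,54.08,np.radians(116.97)])
def rep():
    s=ctrl.get_state(); p=s['position']; r=R.from_rotvec(s['tool_rot']).as_matrix()
    l=loc(q,p[:2]*1e3); print(round(s['time'],2),'face x',(l[0]-8).round(2),'y',l[1].round(2),'bottom h over floor',round(p[2]*1e3-39.5-14,2),'yaw',np.degrees(np.arctan2(-r[1,1],-r[0,1])).round(2),'tilt',r[2,:2].round(4),'F',np.round(s['ft_force'],1),'Tq',np.round(s['torque'],2),'grip',round(s['grip_width'],3),s['grip_force'])
    return s
rep()
E
python3 loc.py
python3 - <<'E'
import sys; sys.path.insert(0,'.')
E
python3 - <<'E'
from h import *
w=grab('wrist','w6')
from fitw import mask
l,st,c=mask(w); print([(st[k].tolist()) for k in range(1,len(st)) if st[k][4]>60])
E
```

```text
9.4 face x 33.66 y 22.83 bottom h over floor 52.3 yaw 117.12 tilt [ 0.0005 -0.0007] F [ 0.4  0.1 -1.3] Tq [0.02 0.   0.02] grip 0.11 44.99980306631187
[[505, 79, 21, 15, 246], [602, 95, 29, 47, 238], [297, 197, 39, 74, 1938]]
```

```bash
python3 loc.py
```

```text
9.45 face x 33.11 y 22.61 bottom h over floor 52.7 yaw 117.08 tilt [0.0012 0.0001] F [0.3 0.1 0.8] Tq [-0.04  0.05 -0.  ] grip 0.115 44.9998799576133
```

Request:
jog_arm:
  moves: [0,0,0.02,0,0,0,-1,0,0,0.04,0,0,0,-1,0,0,0.06,0,0,0,-1,0,0,0.06,0,0,0,-1,0,0,0.06,0,0,0,-1,0,0,0.06,0,0,0,-1,0,0,0.06,0,0,0,-1,0,0,0.06,0,0,0,-1]

```text
time: 10.45
position: [0.4684, 0.0793, 0.0876]
tool_rot: [3.055, 0.733, 0.0]
ft_force: [-0.9, -0.1, -0.6]
grip_width: 0.108
grip_force: 45.0
```

```bash
python3 loc.py; python3 -c "
from h import *
s=ctrl.get_state(); print(s['position']); grab('top','t7'); grab('wrist','w7')
import loc"
```

```text
10.45 face x 32.22 y 23.5 bottom h over floor 34.12 yaw 117.0 tilt [0.0001 0.0002] F [-0.9 -0.1 -0.6] Tq [-0.02 -0.    0.08] grip 0.108 44.99971891680616
[0.46836321 0.0792705  0.08761657]
10.55 face x 32.21 y 23.53 bottom h over floor 34.07 yaw 117.0 tilt [0.     0.0002] F [-0.4  0.4 -0.6] Tq [-0.02  0.05  0.01] grip 0.108 44.99979414198606
```

Request:
jog_arm:
  moves: [0,0,0.01,0,0,0,-1,0,0,0.02,0,0,0,-1,0,0.001,0.03,0,0,0,-1,0,0.0025,0.04,0,0,0,-1,0,0.005,0.05,0,0,0,-1,0,0.0073,0.06,0,0,0,-1,0,0.0073,0.06,0,0,0,-1,0,0.0073,0.06,0,0,0,-1]

```text
time: 11.55
position: [0.4693, 0.0773, 0.0696]
tool_rot: [3.055, 0.733, 0.0]
ft_force: [1.0, 0.6, -1.8]
grip_width: 0.111
grip_force: 45.0
```

```bash
python3 loc.py
```

```text
11.55 face x 30.02 y 23.52 bottom h over floor 16.06 yaw 117.0 tilt [0.     0.0001] F [ 1.   0.6 -1.8] Tq [ 0.01 -0.04 -0.  ] grip 0.111 44.999938338878565
```

Request:
jog_arm:
  moves: [0,0.0012,0.005,0,0,0,-1,0,0.0024,0.01,0,0,0,-1,0,0.0036,0.015,0,0,0,-1,0,0.0048,0.02,0,0,0,-1,0,0.0056,0.0235,0,0,0,-1,0,0.0056,0.0235,0,0,0,-1,0,0.0056,0.0235,0,0,0,-1,0,0.0056,0.0235,0,0,0,-1]

```text
time: 12.55
position: [0.4701, 0.0758, 0.0625]
tool_rot: [3.055, 0.733, -0.0]
ft_force: [0.3, 0.3, -0.4]
grip_width: 0.111
grip_force: 45.0
```

```bash
python3 loc.py
```

```text
12.55 face x 28.37 y 23.55 bottom h over floor 9.01 yaw 117.0 tilt [-0.0001  0.0002] F [ 0.3  0.3 -0.4] Tq [0.03 0.05 0.01] grip 0.111 44.99992092787579
```

Request:
jog_arm:
  moves: [0,0.0006,0.003,0,0,0,-1,0,0.001,0.006,0,0,0,-1,0,0.0012,0.008,0,0,0,-1,0,0.0012,0.01,0,0,0,-1,0,0.0012,0.01,0,0,0,-1,0,0.0012,0.01,0,0,0,-1,0,0.0012,0.01,0,0,0,-1,0,0.0012,0.01,0,0,0,-1]

```text
time: 13.55
position: [0.4704, 0.0757, 0.0597]
tool_rot: [-3.055, -0.733, -0.001]
ft_force: [-1.5, 1.4, 4.4]
grip_width: 0.113
grip_force: 45.0
```

```bash
python3 loc.py
```

```text
13.55 face x 28.12 y 23.27 bottom h over floor 6.18 yaw 117.0 tilt [0.0005 0.0001] F [-1.5  1.4  4.4] Tq [ 0.47  0.3  -0.11] grip 0.113 45.00089941226179
```

Request:
jog_arm:
  moves: [0,0,0.001,0,0,0,-1,0,0,0.002,0,0,0,-1,0,0,0.002,0,0,0,-1,0,0,0.002,0,0,0,-1,0,0,0.002,0,0,0,-1,0,0,0.002,0,0,0,-1,0,0,0.002,0,0,0,-1,0,0,0.002,0,0,0,-1]

```text
time: 14.55
position: [0.4705, 0.0757, 0.0593]
tool_rot: [3.055, 0.733, 0.001]
ft_force: [-1.1, 2.9, 6.7]
grip_width: 0.103
grip_force: 45.0
```

```bash
python3 loc.py
```

```text
14.55 face x 28.07 y 23.18 bottom h over floor 5.77 yaw 116.99 tilt [0.0005 0.0002] F [-1.1  2.9  6.7] Tq [ 0.48  0.35 -0.19] grip 0.103 45.001750622468535
```

Request:
jog_arm:
  moves: [0,-0.001,0.002,0,0,0,-1,0,-0.001,0.004,0,0,0,-1,0,-0.001,0.004,0,0,0,-1,0,-0.001,0.004,0,0,0,-1,0,-0.001,0.004,0,0,0,-1,0,-0.001,0.004,0,0,0,-1,0,-0.001,0.004,0,0,0,-1,0,-0.001,0.004,0,0,0,-1]

```text
time: 15.55
position: [0.4707, 0.0758, 0.0589]
tool_rot: [3.054, 0.733, 0.001]
ft_force: [-4.5, 0.7, 13.1]
grip_width: 0.108
grip_force: 45.0
```

```bash
python3 loc.py
```

```text
15.55 face x 28.05 y 22.99 bottom h over floor 5.41 yaw 116.98 tilt [0.0003 0.001 ] F [-4.5  0.7 13.1] Tq [ 0.22  0.89 -0.27] grip 0.108 45.00388388929423
```

Run:
```python
from fitw import *
import loc
w=grab('wrist','w8')
for n in('w6','w7','w8'):
    l,st,c=mask(load(n)); k=st[1:,4].argmax()+1; print(n,st[k],c[k].round(1))
# tray right-end edge profile: sample grey along stand x at z=42 mm, y=12..36
q=loc.q; cs,sn=np.cos(q[2]),np.sin(q[2])
for n in('w5','w8'):
    im=load(n); g=cv2.cvtColor(np.array(im['pixels']),cv2.COLOR_RGB2GRAY).astype(np.float32)
    xs=np.arange(-50,-28,1.)
    row=[]
    for x in xs:
        P=np.array([[q[0]+cs*x-sn*y,q[1]+sn*x+cs*y,42] for y in np.arange(8,38,2)])/1e3
        u=proj(im,P).astype(np.float32); row.append(int(cv2.remap(g,u[:,None,0],u[:,None,1],cv2.INTER_LINEAR).mean()))
    print(n,dict(zip(xs.astype(int).tolist(),row)))
loc.rep()
```

```text
15.55 face x 28.05 y 22.99 bottom h over floor 5.41 yaw 116.98 tilt [0.0003 0.001 ] F [-4.5  0.7 13.1] Tq [ 0.22  0.89 -0.27] grip 0.108 45.00388388929423
w6 [ 297  197   39   74 1938] [319.  230.8]
w7 [ 298  197   37   74 1927] [319.  230.9]
w8 [ 299  201   37   70 1879] [319.  231.9]
w5 {-50: 127, -49: 73, -48: 48, -47: 36, -46: 33, -45: 29, -44: 17, -43: 8, -42: 7, -41: 8, -40: 11, -39: 14, -38: 14, -37: 14, -36: 14, -35: 16, -34: 17, -33: 15, -32: 32, -31: 98, -30: 167, -29: 194}
w8 {-50: 159, -49: 79, -48: 51, -47: 33, -46: 31, -45: 29, -44: 18, -43: 12, -42: 14, -41: 15, -40: 15, -39: 15, -38: 15, -37: 13, -36: 59, -35: 117, -34: 123, -33: 126, -32: 135, -31: 136, -30: 136, -29: 136}
15.6 face x 28.02 y 22.96 bottom h over floor 5.42 yaw 116.97 tilt [0.0003 0.001 ] F [-3.1  0.9 14.1] Tq [ 0.25  0.86 -0.3 ] grip 0.111 45.00374561233912
```

Run:
```python
from fits import *
q=np.array([507.55,54.08,np.radians(116.97)]); cs,sn=np.cos(q[2]),np.sin(q[2])
for n in('w5','w7','w8'):
    im=load(n); g=cv2.cvtColor(np.array(im['pixels']),cv2.COLOR_RGB2GRAY).astype(np.float32)
    for z in(24,):
      out=[]
      for y0 in(12,20,28):
        xs=np.arange(-50,-28,.25); v=[]
        for x in xs:
            P=np.array([[q[0]+cs*x-sn*y,q[1]+sn*x+cs*y,z] for y in np.arange(y0,y0+6,1)])/1e3
            u=proj(im,P).astype(np.float32); v.append(cv2.remap(g,u[:,None,0],u[:,None,1],cv2.INTER_LINEAR).mean())
        d=np.gradient(np.array(v)); out.append((xs[d.argmax()],round(d.max())))
      print(n,z,out)
```

```text
w5 24 [(np.float64(-39.75), 18), (np.float64(-39.75), 20), (np.float64(-39.75), 20)]
w7 24 [(np.float64(-40.0), 22), (np.float64(-40.0), 27), (np.float64(-40.0), 27)]
w8 24 [(np.float64(-43.0), 19), (np.float64(-43.25), 28), (np.float64(-43.0), 27)]
```

The tray end moved from −40 to −43 mm, so it is flush on the gasket. The wedge is jammed, still gripped, and pressed down with about 13 N.

```bash
python3 -c "
from bench import ctrl
print(ctrl.close_job()); s=ctrl.get_state(); print(s['time'],s['ft_force'])"
```

```text
the job is handed in; nothing more can be done
None
the job is handed in; nothing more can be done
```

The wedge is jammed upright behind the short tray and still gripped, pressed down with about 13 N; the tray measures flush against the gasket, I did not deliberately touch anything else, and the job is handed in at about 16 s.

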